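# Turn the parts carousel and kit the belt pulley

## Task

The toothed belt pulley for this printer motor is in a bay under the clear hood of the parts carousel. Turn the carousel by one of its upright posts until the pulley has come well out on the open side, then pick the pulley from its bay and stand it upright, hub up, on the empty half of the grey kit tray, beside the motor, without dropping it.

Things in the scene. Friction and masses are not known exactly. Their poses are not given: they have to be found in the camera images.
- carousel: Fixed base and clear hood of the bin carousel. Origin on the turning axis at bench height; +x points under the hood (away from the robot, within 22 degrees), -x to the open side. The hood roof, 123 to 132 mm above the bench, covers x 20 to 165, y -165 to 165 mm, and has side and back walls; where x is below 20 mm all is open from above. It never moves.
- turntable: Revolving round tray, 290 mm wide; origin on the axis at bench height, z up; x and y turn with it. Floor 30 mm up, rim and 6 dividers to 42 mm, centre boss 52 mm wide to 72 mm. On each divider a round post 12 mm thick (22 mm below 48 mm), top 115 mm up, 125 mm from the axis, at 30 + multiples of 60 degrees from its x. Turns both ways, about 1 N at a post, stays. Parts ride along up to 0.15 m/s.
- pulley: Loose aluminium belt pulley, 90 g: toothed drum between two flanges 38 mm wide (top one 21 to 24 mm up), narrower hub 22 mm wide on top, 38 mm high in all. Origin: centre of underside, z up through the hub. Stands in the back left or back right bay, 95 mm from the axis; grip across the flanges. Other bays: plain cylinder, brass cone, flat ring, angle bracket, block.
- tray: Fixed grey kit tray, 130 (x) by 200 mm (y), walls 4 mm thick and 22 mm high, floor 4 mm thick. Origin: centre of underside, at bench height. A black motor 43 mm square, 51 mm high (thin shaft to 71 mm), stands in it at y = +62 mm. The half with y below 0 is empty; its middle is at x = 0, y = -48 mm.
There are look-alikes about, which are no part of the job. What is shaped like the pulley but blue or turquoise is not meant. Of the things shaped like the tray, the grey one is meant.

How it is judged:
By the outcome, as a careful person would: the job done as asked, in the order asked, and still so for the second after the job is handed in, with the robot touching nothing.
It also fails if it takes over 64 s, if anything falls off the work surface, if the arm or the gripper's body presses on something with over 40 N, if the wrist force passes 120 N, or if a joint passes its speed limit or range.

## Robot

A 6-joint arm with a two-finger parallel gripper is mounted at the origin on the work surface. World frame = base frame: x ahead of the robot, y to its left, z up, the work surface at z = 0. Lengths are in mm, angles in rad, forces in N, time in s.
With the tool pointing down it reaches from about 400 to 825 mm from the base axis. Payload 7 kg.
Tool frame: the origin (TCP) lies at the very end of the fingers, on their centre line; the grasp point (between the pads) lies 19 mm behind it; z points along the fingers, y is the line along which they close (so a half turn about z gives the same grasp; the last joint's range is limited). The gripper opens to 88 mm and grips with 3 to 60 N. Pads are 19 mm wide; open, the fingers measure 130 mm over their backs; the gripper's body (78 mm by 193 mm) begins 47 mm behind the grasp point.
Start: joints at [0.288, 0.359, 0.012, 0, -1.224, -0.288], TCP at [674.978, -0.019, 226.561] pointing down, gripper open.
Joint ranges: [-3.07, 3.07], [-1.43, 2.12], [-1.02, 1.25], [-3.03, 1.67], [-3.05, -0], [-3.03, 3.03]. Speed limits (rad/s): [2.39, 2.39, 3.01, 3.14, 3.14, 3.14].

## Interface

Orientations are given as a unit quaternion [x, y, z, w].
In Python, from plant import bot gives the robot as it stands. Calls block until the motion is done:
- bot.move_ptp(position, orientation): joint-space move of the TCP to a pose.
- bot.line_to(position, velocity=150, ori=None): straight line of the TCP; ori=None keeps the orientation; velocity is the mean speed in mm/s.
- bot.move_joints(angles): joint-space move.
- bot.move_gripper(opening, force=None): finger opening in mm; force is the grip in N (None keeps the last); returns when the fingers have stopped.
- bot.pause(seconds).
- bot.solve_ik(position, orientation): joint angles nearest the present ones, or None.
- bot.read_state(): the state.
- bot.camera(name): name is "scene" or "side" or "wrist"; returns the picture (480x640x3 uint8, red, green, blue); there is no depth.
- bot.get_calibration(name): a dict with "fx", "fy", "cx", "cy" (pixels), "view" (4x4, takes a point from world to camera coordinates); the wrist camera has in their place "T_tool_cam" (4x4, takes a point from camera to tool coordinates, whose origin is the TCP and whose axes are the flange's). Camera axes: x right, y up, looking along -z (the intrinsics and any distortion apply to the point x, -y, -z); pixel columns grow to the right and rows downward; lengths in mm; the calibration is good to about 2 mm. A picture is of the moment at which its call begins: read the wrist's pose just before it. get_calibration takes no time and is no camera call.
A pose or a line that the arm cannot do raises bot.Unreachable and nothing moves.
- bot.close_job(): hands the job in; it is judged then, once.
The state is a dict: "t": time; "joint_pos": joint angles; "qvel": joint speeds; "tau": joint torques, N m; "tcp_pos": TCP position; "eef_rot": TCP orientation; "contact_force": force on the tool from outside, world axes, zero at the start; "moment": the same for the moment, N m; "width": finger opening in mm; "finger_force": force on a finger pad.
Only numpy, scipy, OpenCV 4.12 (cv2) and the standard library are available. Lean on these libraries where they do the work, as an engineer would, in place of code of your own. Each camera call takes 0.05 s, during which the arm holds its last target. There are 200 camera calls.

## Working session

There is one attempt and no reset: what is moved stays moved. The work goes in short steps, each a Python script; the robot and the scene stay as the last script left them, time stands still between calls to the robot, and variables do not carry over. Pictures are saved under pics/ and viewed, at most 10 in all, crops included, and the job is handed in when it is done.

```bash
ls; mkdir -p pics
python3 - <<'E'
from plant import bot
import cv2,numpy as np
for n in("scene","side"):
    im=bot.camera(n);cv2.imwrite(f"pics/{n}0.png",im[:,:,::-1]);c=bot.get_calibration(n);print(n,{k:(np.round(v,3).tolist()) if not isinstance(v,str) else v for k,v in c.items()})
print(bot.get_calibration("wrist"));print(bot.read_state())
E
```

```text
pics
scene {'fx': 485.312, 'fy': 485.312, 'cx': 328.904, 'cy': 245.318, 'view': [[-0.87, 0.492, 0.018, 453.773], [-0.317, -0.588, 0.744, 143.55], [0.377, 0.642, 0.668, -1239.812], [0.0, 0.0, 0.0, 1.0]]}
side {'fx': 615.482, 'fy': 615.482, 'cx': 311.819, 'cy': 225.159, 'view': [[0.25, -0.968, -0.008, -101.874], [0.555, 0.137, 0.821, -354.488], [-0.793, -0.21, 0.571, -1126.574], [0.0, 0.0, 0.0, 1.0]]}
{'fx': 353.9249107658127, 'fy': 353.9249107658127, 'cx': 319.3799836659896, 'cy': 237.84308600475666, 'T_tool_cam': array([[ 9.58513227e-04,  9.64774858e-01,  2.63075188e-01,
         7.03608876e+01],
       [ 9.99999512e-01, -9.87761545e-04, -2.10785943e-05,
        -6.87670951e-01],
       [ 2.39519457e-04,  2.63075080e-01, -9.64775334e-01,
        -1.58078772e+02],
       [ 0.00000000e+00,  0.00000000e+00,  0.00000000e+00,
         1.00000000e+00]])}
{'t': 0.1, 'joint_pos': array([ 2.88063178e-01,  3.59299211e-01,  1.11423709e-02, -3.24635122e-04,
       -1.22412137e+00, -2.88113356e-01]), 'qvel': array([ 1.02821189e-03, -1.13900148e-03,  9.74280209e-04,  1.72521381e-03,
        3.39575552e-04,  7.64781706e-05]), 'tau': array([-1.42273191e-03, -5.84165347e+01,  2.93752134e+01,  7.01551259e+00,
        1.01412315e-02, -6.66964229e-05]), 'tcp_pos': array([ 6.74546102e+02, -5.09912437e-02,  2.25720341e+02]), 'eef_rot': array([-7.07049758e-01,  7.07163395e-01,  4.87608335e-04, -5.78380378e-04]), 'contact_force': array([-0.35778674, -0.26618604, -0.23247629]), 'moment': array([-0.00412748, -0.04964769,  0.01441873]), 'finger_force': 0.0, 'width': 87.97544369469644}
```

View pics/scene0.png

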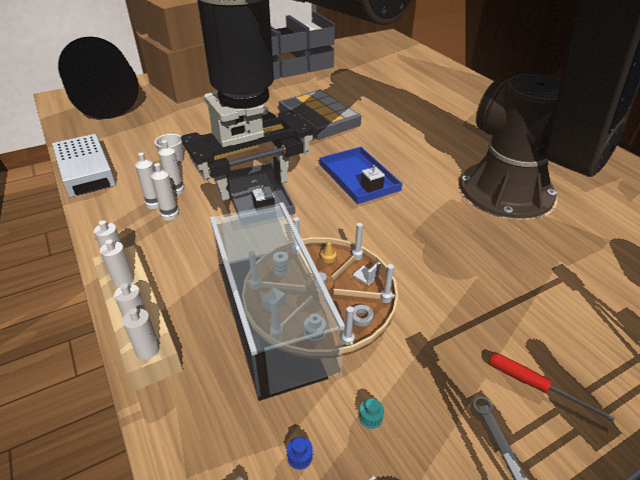

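View pics/side0.png

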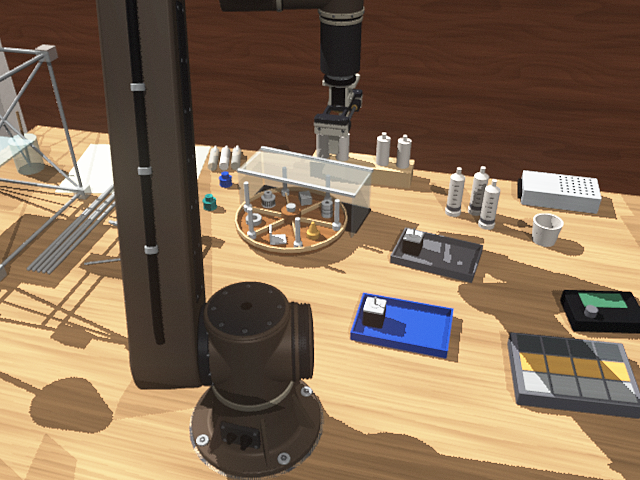

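Scene view: the pulley could be the hub-topped part in a hood bay at (315,325) or the similar upright part at (281,260). The blue (300,452) and turquoise (372,412) look-alikes outside are excluded. For the tray, I take the grey one at side (437,253), not the blue one at (403,325). Next I check this in a close crop.

Run:
```python
import cv2,numpy as np
a=cv2.imread("pics/side0.png")[150:275,225:490];b=cv2.imread("pics/scene0.png")[205:375,205:405]
a=cv2.resize(a,(795,375),interpolation=cv2.INTER_CUBIC)
cv2.imwrite("pics/c1.png",a)
cv2.imwrite("pics/c2.png",cv2.resize(b,None,fx=3.5,fy=3.5,interpolation=cv2.INTER_CUBIC))
```

```text
(no output)
```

View pics/c1.png

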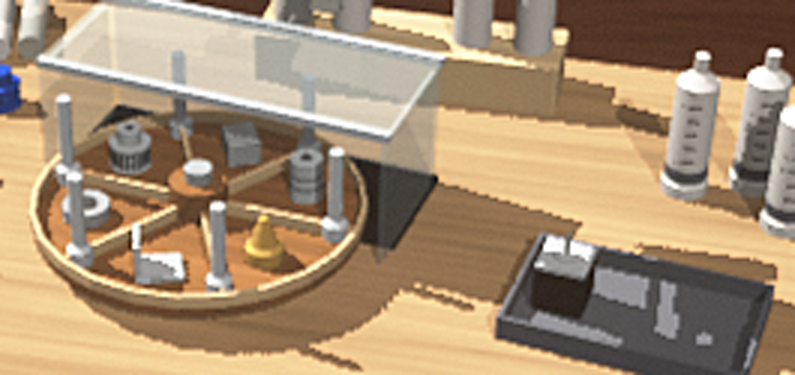

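View pics/c2.png

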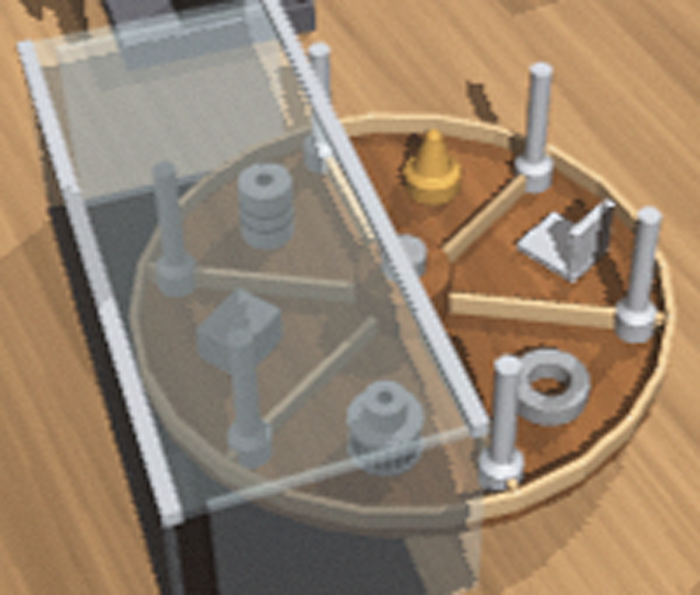

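```bash
cat > h.py <<'E'
import numpy as np
from plant import bot
def ray(n,p,z):
    c=bot.get_calibration(n);V=np.array(c["view"]);R=V[:3,:3];o=-R.T@V[:3,3]
    d=R.T@np.array([(p[0]-c["cx"])/c["fx"],-(p[1]-c["cy"])/c["fy"],-1])
    return (o+d*(z-o[2])/d[2])[:2]
E
python3 - <<'E'
from h import *
import cv2
S=lambda p:(225+p[0]/3,150+p[1]/3); C=lambda p:(205+p[0]/3.5,205+p[1]/3.5)
np.set_printoptions(precision=1,suppress=True)
print(bot.get_calibration("scene").keys())
a=np.array([ray("side",S(p),115) for p in[(64,98),(75,175),(217,206),(336,152),(308,80),(179,55)]])
b=np.array([ray("scene",C(p),115) for p in[(507,362),(648,213),(540,70),(319,48),(165,170),(245,332)]])
for n,q in(("side",a),("scene",b)):
    A=np.c_[2*q,np.ones(6)];s=np.linalg.lstsq(A,(q**2).sum(1),rcond=None)[0];c=s[:2]
    print(n,q.tolist(),"c",q.mean(0),c,"r",np.hypot(*(q-c).T),"ang",np.degrees(np.arctan2(*(q-c).T[::-1])))
print("hood side FL FR BR",*[ray("side",S(p),132) for p in[(38,62),(388,137),(442,60)]])
print("hood scene FL FR BR BL",*[ray("scene",C(p),132) for p in[(485,430),(270,0),(22,45),(170,520)]])
print("pulley hub top side",ray("side",S((127,127)),68),"scene",ray("scene",C((385,398)),68))
print("tray side",*[ray("side",S(p),22) for p in[(498,320),(540,233),(773,287),(747,375)]])
print("motor top",ray("side",S((567,252)),51))
print("cone tip",ray("side",S((265,215)),70))
E
```

```text
dict_keys(['fx', 'fy', 'cx', 'cy', 'view'])
side [[611.1345057417576, 227.003357300032], [498.60274943464844, 177.7542889503256], [483.1152637806257, 54.156485089877094], [582.5630276018968, -19.69444598897303], [690.8450533653089, 29.54680936340651], [706.4678198775115, 151.8822747818478]] c [595.5 103.4] [594.6 103.8] r [124.3 121.2 122.1 124.1 121.5 121.7] ang [  82.4  142.4 -156.   -95.6  -37.7   23.3]
scene [[615.6097175724065, 231.15635535012473], [501.80504887387906, 181.11490953167385], [489.4586799479031, 59.026340736323164], [588.4586717074212, -16.079819166503967], [703.1561743500516, 36.14851645252281], [713.6601006558448, 156.84973039230226]] c [602. 108.] [601.7 107.6] r [124.4 124.1 122.3 124.4 124.1 122.3] ang [  83.6  143.6 -156.6  -96.1  -35.2   23.8]
hood side FL FR BR [636.9 258.9] [588.8 -61.4] [723.6 -82.5]
hood scene FL FR BR BL [652.2 271.5] [602.5 -48.5] [738.2 -75.3] [789.  249.5]
pulley hub top side [650.6 185.1] scene [656.7 188.8]
tray side [ 511.4 -170.3] [ 640.8 -187.2] [ 609.5 -382.8] [ 488.7 -366.8]
motor top [ 577.4 -215.3]
cone tip [543.3  30.8]
```

Confirmed: the pulley, with its toothed drum and hub, is at scene (315,328) / side (268,199). It is the back-left bay, about 53° around the axis at (598,106). The other upright part, at scene (281,260), is the plain cylinder. The posts are at 23.4° + 60k, and the open direction is about 171°. I'll turn it counter-clockwise by about 118° in two strokes, with the fingers loosely around a post.

```bash
cat >> h.py <<'E'
from scipy.spatial.transform import Rotation as Ro
def q(phi):  # tool down, closing axis (tool y) along world angle phi (deg)
    c,s=np.cos(np.radians(phi)),np.sin(np.radians(phi))
    return Ro.from_matrix(np.array([[s,c,0],[-c,s,0],[0,0,-1.]])).as_quat()
AX=np.array([598.,106.])
def P(a,z,r=125): return [*(AX+r*np.array([np.cos(np.radians(a)),np.sin(np.radians(a))])),z]
def say(m): s=bot.read_state();print(m,round(s["t"],1),s["tcp_pos"].round(1),s["contact_force"].round(1),round(s["width"],1),round(s["finger_force"],1))
def stroke(a0,a1):
    bot.move_gripper(40,5)
    bot.move_ptp(P(a0,150),q(a0+90)); bot.line_to(P(a0,80),120); say("down")
    bot.move_gripper(17,5); say("caged")
    n=int(np.ceil(abs(a1-a0)/15))
    for a in np.linspace(a0,a1,n+1)[1:]: bot.line_to(P(a,80),55,q(a+90)); 
    say("end"); bot.move_gripper(36); bot.line_to(P(a1,150),150)
E
python3 - <<'E'
from h import *
import cv2
print(Ro.from_quat(q(180)).as_quat().round(3),[bot.solve_ik(P(a,80),q(a+90)) is not None for a in(143,173,203)])
stroke(143.3,204)
im=bot.camera("side");cv2.imwrite("pics/s1.png",cv2.resize(im[140:290,215:415,::-1],None,fx=3,fy=3))
E
```

```text
Traceback (most recent call last):
  File "h.py", line 10, in q
    return Ro.from_matrix(np.array([[s,c,0],[-c,s,0],[0,0,-1.]])).as_quat()
           ~~~~~~~~~~~~~~^^^^^^^^^^^^^^^^^^^^^^^^^^^^^^^^^^^^^^^^
  File "scipy/spatial/transform/_rotation.pyx", line 1143, in scipy.spatial.transform._rotation.Rotation.from_matrix
ValueError: Non-positive determinant (left-handed or null coordinate frame) in rotation matrix 0: [[ 1.2246468e-16 -1.0000000e+00  0.0000000e+00]
 [ 1.0000000e+00  1.2246468e-16  0.0000000e+00]
 [ 0.0000000e+00  0.0000000e+00 -1.0000000e+00]].
```

```bash
sed -i 's/\[\[s,c,0\],\[-c,s,0\]/[[-s,c,0],[c,s,0]/' h.py
python3 - <<'E'
from h import *
import cv2
print(Ro.from_quat(q(180)).as_quat().round(3),[bot.solve_ik(P(a,80),q(a+90)) is not None for a in(143,173,203)])
stroke(143.3,204)
im=bot.camera("side");cv2.imwrite("pics/s1.png",cv2.resize(im[140:290,215:415,::-1],None,fx=3,fy=3))
E
```

```text
[-0.707  0.707  0.     0.   ] [True, True, True]
down 2.8 [498.4 180.7  80.4] [ 0.5 -0.1 -0. ] 40.1 0.0
caged 3.5 [497.8 180.7  80.1] [-0.2 -0.2 -0.2] 16.9 0.0
end 6.6 [483.8  55.4  80. ] [ 0.1 -0.1  0.2] 17.1 0.0
```

View pics/s1.png

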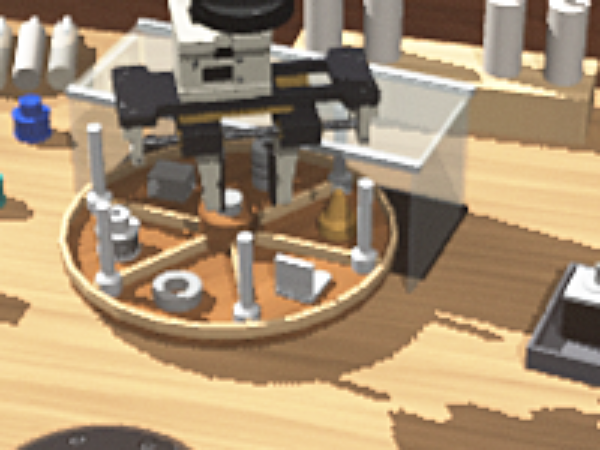

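The first stroke worked. The pulley is now in the left bay, crop (122,232), and a post stands at about 143° again. Next come the second stroke and a re-measurement.

Run:
```python
from h import *
import cv2
stroke(142.8,204)
bot.move_ptp([562,-320,220],q(172)); say("away")
a=bot.camera("side");b=bot.camera("scene")
cv2.imwrite("pics/side2.png",a[:,:,::-1]);cv2.imwrite("pics/scene2.png",b[:,:,::-1])
A=cv2.resize(a[170:270,220:360,::-1],None,fx=4,fy=4,interpolation=cv2.INTER_CUBIC)[:,:,:]
B=cv2.resize(b[215:365,300:410,::-1],None,fx=2,fy=2,interpolation=cv2.INTER_CUBIC)
im=np.zeros((400,780,3),np.uint8);im[:,:560]=A;im[:300,560:]=B;cv2.imwrite("pics/c3.png",im)
```

```text
down 10.1 [498.9 181.7  80.5] [ 0.2 -0.5  0.4] 40.3 0.0
caged 10.8 [498.7 181.8  80.2] [0.8 1.2 0.1] 16.7 0.4
end 13.9 [483.8  55.4  80. ] [-0.1  0.1 -0.3] 16.9 0.0
away 16.6 [ 561.9 -319.2  219.3] [-0.2 -0.1  0.7] 36.0 0.0
```

View pics/c3.png

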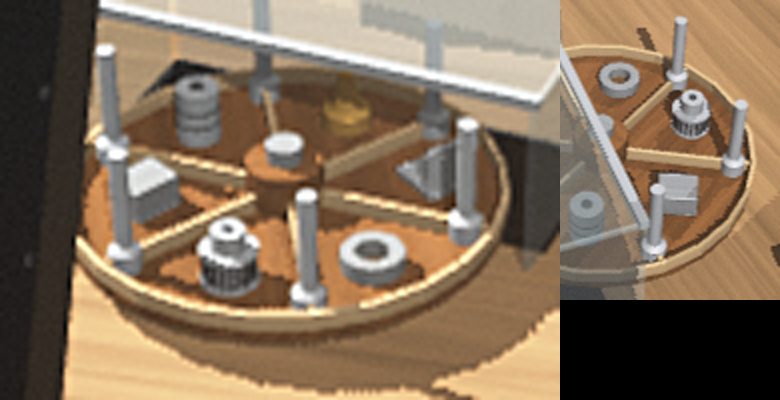

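The pulley is out in front, with its hub top at c3 (230,228) in the side crop and (691,97) in the scene crop. The two look-in heights are combined to get the position.

Run:
```python
from h import *
a=ray("side",(220+230/4,170+229/4),68);b=ray("scene",(300+131/2,215+97/2),68)
m=(a+b)/2;print(a,b,m,"rel side",a-[595,103.6],"scene",b-[602,107.8]);d=m-AX
print(np.hypot(*d),np.degrees(np.arctan2(d[1],d[0])))
for z in(150,43.5): print(bot.solve_ik([*m,z],q(172)) is not None)
for z in(150,18): print(bot.solve_ik([559,-322,z],q(172)) is not None)
# wrist view from above
bot.move_ptp([m[0],m[1],150],q(172)); s=bot.read_state();im=bot.camera("wrist");import cv2
bot.camera; cv2.imwrite("pics/w1.png",im[:,:,::-1]); c=bot.get_calibration("wrist");T=c["T_tool_cam"];R=Ro.from_quat(s["eef_rot"]).as_matrix()
p=T[:3,:3].T@(R.T@(np.array([*m,68])-s["tcp_pos"])-T[:3,3]);print("pred hub px",c["cx"]+c["fx"]*p[0]/-p[2],c["cy"]-c["fy"]*p[1]/-p[2])
np.savez("w1.npz",R=R,t=s["tcp_pos"])
```

```text
[501.74303268 110.90167052] [507.78691    115.81419498] [504.76497134 113.35793275] rel side [-93.25696732   7.30167052] scene [-94.21309      8.01419498]
93.5249150974238 175.48767724099395
True
True
True
True
pred hub px 320.8839486959794 244.84553233332534
```

View pics/w1.png

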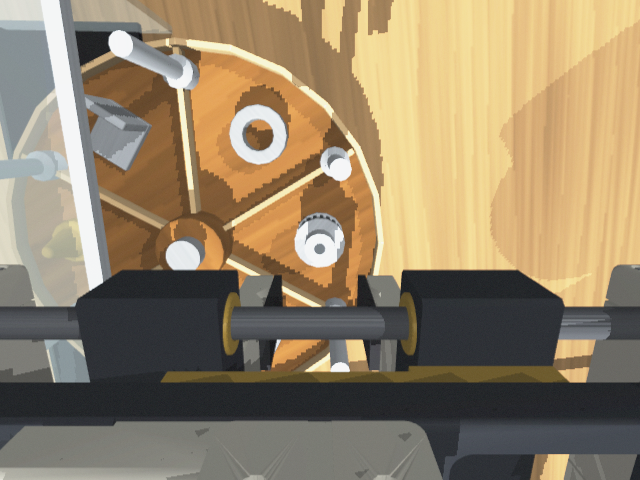

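The wrist view shows the hub at (320,247), against (321,245) predicted, so the position is good to about 1 mm. Next is the pick, closing radially so that the gripper body stays between the posts.

Run:
```python
from h import *
import cv2
m=[504.8,113.4]
bot.move_gripper(58,25)
bot.move_ptp([*m,140],q(174)); bot.line_to([*m,43.5],80); say("down")
bot.move_gripper(20,25); bot.pause(.2); say("grip")
bot.line_to([*m,75],50); say("lift1"); bot.line_to([*m,165],120); say("lift")
im=bot.camera("side");cv2.imwrite("pics/s3.png",cv2.resize(im[80:280,200:400,::-1],None,fx=3,fy=3))
```

```text
down 20.6 [505.1 113.6  44. ] [ 0.  -0.6 -0.4] 58.0 0.0
grip 21.3 [504.9 113.5  43.7] [-1.1  0.7  3.4] 35.8 25.0
lift1 22.1 [504.6 113.3  74.9] [-0.1  0.4 -1. ] 36.0 25.0
lift 23.0 [504.3 113.2 164.2] [-0.4 -0.1 -1.3] 36.1 25.0
```

View pics/s3.png

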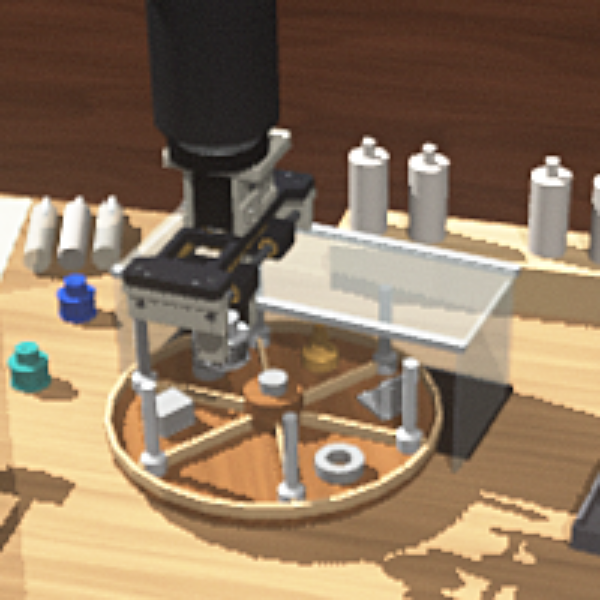

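The pulley is held and the bay is empty. I'll carry it to the tray and lower it until it touches.

Run:
```python
from h import *
import cv2
g=[559,-322]
bot.line_to([*g,165],220,q(172)); bot.line_to([*g,35],90); bot.line_to([*g,21.5],40); bot.pause(.2)
say("above"); f0=np.mean([bot.read_state()["contact_force"][2] for _ in range(5)])
z=21.5
while z>13.5:
    z-=.5; bot.line_to([*g,z],10); bot.pause(.05); f=bot.read_state()["contact_force"][2]-f0
    if f>3: break
print(z,f); say("touch")
a=bot.camera("side");cv2.imwrite("pics/s4.png",cv2.resize(a[190:310,370:510,::-1],None,fx=5,fy=5,interpolation=cv2.INTER_CUBIC))
```

```text
above 27.4 [ 559.2 -322.1   21.7] [-0.1  0.7 -0.5] 36.0 25.0
17.0 7.690004329359394
touch 30.1 [ 559.1 -322.1   17.7] [-1.6  1.1  7.2] 35.9 25.0
```

View pics/s4.png

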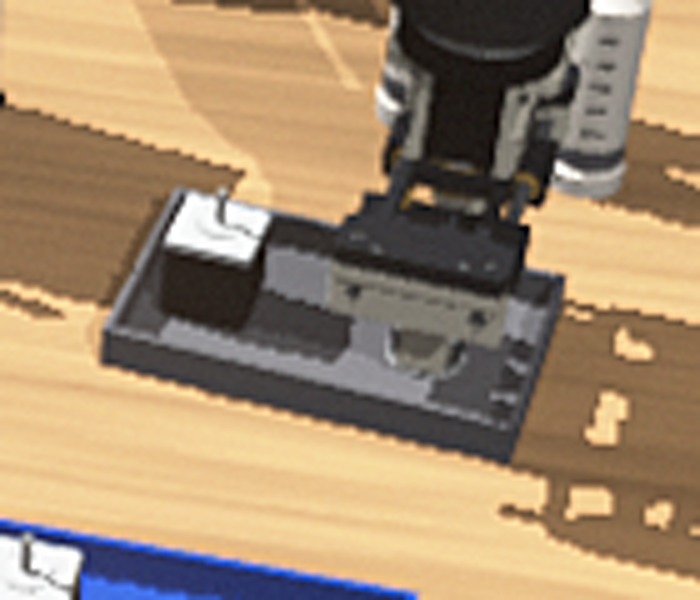

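The gripper is over the empty half of the tray, crop (425,345). Contact came at TCP 17.7 mm against 17.5 mm expected for an upright pulley, so I release it and retreat.

Run:
```python
from h import *
import cv2
bot.move_gripper(40); bot.move_gripper(56); bot.line_to([559,-322,70],60); bot.line_to([559,-322,200],150)
bot.move_ptp([600,-60,260],q(172)); say("clear")
a=bot.camera("side");cv2.imwrite("pics/s5.png",cv2.resize(a[190:310,370:510,::-1],None,fx=5,fy=5,interpolation=cv2.INTER_CUBIC))
```

```text
clear 34.2 [599.7 -60.7 259.3] [-0.5 -1.1 -0.6] 56.0 0.0
```

View pics/s5.png

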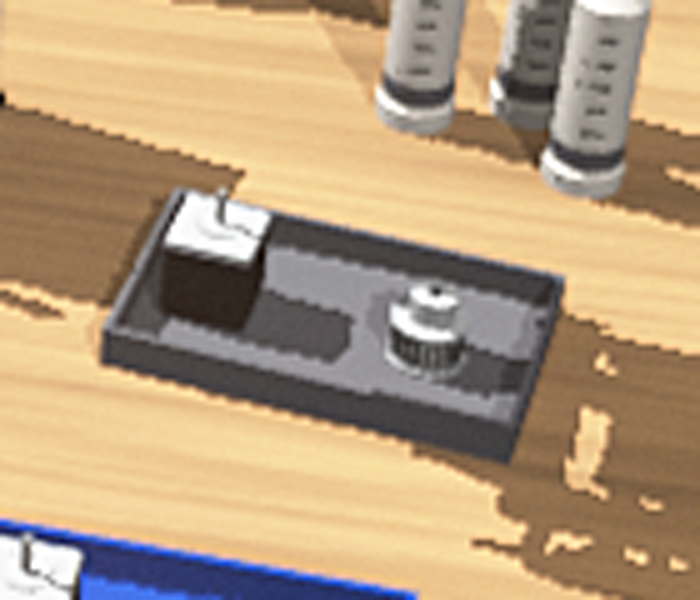

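The pulley stands upright, hub up, at crop (428,330) on the empty half of the grey tray, with the robot clear of everything.

```bash
python3 -c "
from plant import bot
print(bot.close_job())"
```

```text
the job is handed in; nothing more can be done
None
```

The job is handed in at about 34 s of the 64 s allowed: I turned the carousel by its posts, picked the pulley on the open side and stood it hub up on the empty half of the grey tray, beside the motor.

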